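Rack washed cover plates for drying

TASK

The washed cover plates leaning on the blue ledge are to be dried. Switch the drying grille's isolator off, stand every plate upright on its short end in the grey slotted rack, one to a slot and fully down, and only then switch the isolator back on. Leave the carton, the bottle and the tin where they are.

Things in the scene. Friction and masses are not known exactly. Their poses are not given: they have to be found in the camera images.
- rack: loose grey plastic rack, 1.2 to 2 kg, 80 (x) by 266 (y) mm, on the drying grille: six slots between upright blocks whose tops are 50 mm above the table. A plate stands in a slot with its faces towards the rack's +y and -y. Origin at the centre of the underside, z up. It may get knocked aside
- rack_floor (a point): middle of the rack at the height of the slot floors, 10 mm above its underside; axes as the rack's. Slots are 14 mm wide in y, 40 mm deep, open above; centres at x = 0, y = -105, -63, -21, 21, 63, 105 mm. Blocks are 66 mm deep in x; steel rails 14 mm high close the slots' ends 33 mm either side of the middle
- ledge: fixed sloping ledge of blue sheet steel, 384 mm long along its y axis; the plates lean side by side against its 48 mm high back panel, 0.35 rad from upright, tops towards its -x (the robot), about 62 mm apart. Origin at the centre of its underside; plate tops are about 125 mm above the table, 31 mm to -x of the origin
- isolator: fixed grey isolator box 85 by 85 mm, 52 mm high, two small cheeks on top reach 72 mm; origin at the centre of its underside, z up. Its black handle swings in the box's y-z plane about a pivot parallel to the box's x axis, over its middle, 62 mm above the underside
- handle (a joint): angle of the isolator's handle: +0.6 rad = on, leaning to the box's +y (the robot's left); -0.6 = off, leaning to -y (the robot's right). It starts on. It is an over-centre handle: pushed past upright by the grip it drops by itself onto the other stop; about 1 N is enough
- handle_grip (a point): centre of the handle's grip, a black bar 22 mm in diameter and 56 mm long along the box's x axis, 64 mm from the pivot (about 115 mm above the table at either stop, 126 mm upright)
- carton: bystander: closed cardboard carton 75 by 100 by 60 mm; origin at the centre of its underside
- oil_bottle: bystander: grey plastic bottle, 70 mm across, 190 mm tall; origin at the centre of its underside
- grease_tin: bystander: plain steel tin, 80 mm across, 90 mm tall; origin at the centre of its underside
- plate1: bare aluminium cover plate 8 x 54 x 100 mm, 0.10 to 0.19 kg, the same either way up; origin at its centre, x through the thickness, y across the width, z along the length. It starts leaning on the ledge, short end down, z axis up, its upper 50 mm free on both faces. 4 to 6 such plates are present (absent ones read None)
- plate2: bare aluminium cover plate 8 x 54 x 100 mm, 0.10 to 0.19 kg, the same either way up; origin at its centre, x through the thickness, y across the width, z along the length. It starts leaning on the ledge, short end down, z axis up, its upper 50 mm free on both faces. 4 to 6 such plates are present (absent ones read None)
- plate3: bare aluminium cover plate 8 x 54 x 100 mm, 0.10 to 0.19 kg, the same either way up; origin at its centre, x through the thickness, y across the width, z along the length. It starts leaning on the ledge, short end down, z axis up, its upper 50 mm free on both faces. 4 to 6 such plates are present (absent ones read None)
- plate4: bare aluminium cover plate 8 x 54 x 100 mm, 0.10 to 0.19 kg, the same either way up; origin at its centre, x through the thickness, y across the width, z along the length. It starts leaning on the ledge, short end down, z axis up, its upper 50 mm free on both faces. 4 to 6 such plates are present (absent ones read None)
- plate5: bare aluminium cover plate 8 x 54 x 100 mm, 0.10 to 0.19 kg, the same either way up; origin at its centre, x through the thickness, y across the width, z along the length. It starts leaning on the ledge, short end down, z axis up, its upper 50 mm free on both faces. 4 to 6 such plates are present (absent ones read None)
- plate6: bare aluminium cover plate 8 x 54 x 100 mm, 0.10 to 0.19 kg, the same either way up; origin at its centre, x through the thickness, y across the width, z along the length. It starts leaning on the ledge, short end down, z axis up, its upper 50 mm free on both faces. 4 to 6 such plates are present (absent ones read None)
Things that resemble listed ones, but are neither listed nor needed, are in the scene too. Leave any orange or purple look-alike of the plate3 alone. What is shaped like the plate4 but purple is not meant.

How it is judged:
By the outcome, as a careful person would: the job done as asked, in the order asked, and still so for the second after the job is handed in, with the robot touching nothing.
Of plate1, plate2, plate3, plate4, plate5, plate6 only 4 to 6 are there at a start; the rules pass over those that are not, and their reading is None.
At some moment in a run one of rack may be knocked a few centimetres aside while the robot is not near it.
It also fails if it takes over 210 s, if anything falls off the work surface, if the arm or the gripper's body presses on something with over 40 N, if the wrist force passes 120 N, or if a joint passes its speed limit or range.

ROBOT

A 6-joint arm with a two-finger parallel gripper is mounted at the origin on the work surface. World frame = base frame: x ahead of the robot, y to its left, z up, the work surface at z = 0. Lengths are in m, angles in degrees, forces in N, time in s.
With the tool pointing down it reaches from about 0.35 to 0.875 m from the base axis. Payload 4.2 kg.
Tool frame: the origin (TCP) lies midway between the tips of the shut fingers; the grasp point (between the pads) lies 19 mm behind it; y points along the fingers, z is the direction in which the jaws open and shut, and the axes are right-handed (so a half turn about y gives the same grasp; the last joint's range is limited). The gripper opens to 87 mm and grips with 3 to 60 N. Pads are 19 mm wide; open, the fingers measure 117 mm over their backs; the gripper's body (75 mm by 190 mm) begins 51 mm behind the grasp point.
Start: joints at [-62.475, 22.042, 0.453, 0, -68.411, -14.817], TCP at [0.138, -0.61, 0.223] pointing down, gripper open.
Joint ranges: [-179.83, 179.83], [-69.29, 118.12], [-61.27, 80.66], [-181.25, 117.63], [-171.15, -9.14], [-177.46, 177.46]. Speed limits (degrees/s): [159.86, 159.86, 180, 180, 180, 180].

INTERFACE

Orientations are given as [roll, pitch, yaw] about the fixed x, y, z axes, in that order (R = Rz(yaw) Ry(pitch) Rx(roll)).
In Python, from workcell import env gives the robot as it stands. The module is installed in compiled form; this text tells all that it offers. Calls block until the motion is done:
- env.goto(position, orientation): joint-space move of the TCP to a pose.
- env.move_straight(position, rotation=None, rate=0.15, force_limit=None): straight line of the TCP; rotation=None keeps the orientation; rate is the mean speed in m/s. With force_limit (N) it stops when the force on the tool has changed by that much, and returns True; else False.
- env.set_joints(angles): joint-space move.
- env.gripper_to(opening, grasp_force=None): opening from 0.0 (shut) to 1.0 (fully open); grasp_force is the grip in N (None keeps the last); returns when the fingers have stopped.
- env.dwell(seconds).
- env.inverse_kinematics(position, orientation): joint angles nearest the present ones, or None.
- env.read_state(): the state.
- env.grab_frame(name): name is "scene" or "top"; returns a dict with "image" (400x640x3 uint8, blue, green, red), "fx", "fy", "cx", "cy" (pixels), "D" ([k1, k2, p1, p2, k3] as OpenCV has them; the pictures are not rectified), "position" and "orientation" of the camera in the world. Camera axes: x right, y up, looking along -z (the intrinsics and any distortion apply to the point x, -y, -z); pixel columns grow to the right and rows downward; lengths in m; the calibration is good to about 2 mm. A picture is of the moment at which its call begins. There is no depth.
A pose or a line that the arm cannot do raises env.Unreachable and nothing moves.
- env.close_job(): hands the job in, once; it reports no verdict.
Trained networks look in a picture, given as the dict that the camera call returned (one of the last four; its "shot" number tells which), for a name from the list of things; names that differ only in an ending like _2 or _b are one class to them, and where a whole thing is asked for, a point or a joint stands for the part that bears it (a point fixed in the world has none). Each returns a list of dicts, best first, with "score" (0 to 1); they miss things now and then, are a little off and sometimes report something else, mostly with a low value. They report only what shows in the picture. A call takes as long as a camera call. They do not tell look-alikes from the thing itself.
- env.search_frame(picture, thing): "xyz" ([x, y, z] in m, in world coordinates, good to about 4 mm: the middle of the surface that is visible of it).
- env.trace(picture, thing): "mask" (400x640 bool, what is visible of it).
The state is a dict: "clock": time; "joint_positions": joint angles; "qvel": joint speeds; "joint_torque": joint torques, N m; "position": TCP position; "tool_rot": TCP orientation; "force": force on the tool from outside, world axes, zero at the start; "wrist_torque": the same for the moment, N m; "opening": opening from 0.0 (shut) to 1.0 (fully open).
Only numpy, scipy, OpenCV 4.12 (cv2) and the standard library are available. Lean on these libraries where they do the work, as an engineer would, in place of code of your own. Each camera call takes 0.05 s, during which the arm holds its last target. There are 200 camera calls.

## Working session

There is one attempt and no reset: what is moved stays moved. The work goes in short steps, each a Python script; the robot and the scene stay as the last script left them, time stands still between calls to the robot, and variables do not carry over. Pictures are saved under pics/ and viewed, about 12 in all and at most 16, crops included, and the job is handed in when it is done.

```bash
mkdir -p pics; ls; python3 - <<'E'
from workcell import env
import cv2
s=env.read_state(); print(s)
for n in("scene","top"):
    f=env.grab_frame(n); cv2.imwrite(f"pics/{n}0.png",f["image"])
    print(n,{k:v for k,v in f.items() if k!="image"})
    for t in("plate1","rack","ledge","isolator","handle_grip","handle","carton","oil_bottle","grease_tin"):
        print(t,[(round(d["score"],2),[round(float(x),3) for x in d["xyz"]]) for d in env.search_frame(f,t)])
E
```

```text
pics
{'clock': 0.0, 'joint_positions': array([-6.24758001e+01,  2.20908314e+01,  3.78286734e-01, -3.01966541e-02,
       -6.84122260e+01, -1.48171446e+01]), 'qvel': array([ 0.00075004, -0.09214372,  0.01552431, -0.07822761, -0.03745613,
       -0.04103961]), 'joint_torque': array([ 1.43294223e-03, -3.90668535e+01,  1.87407517e+01,  4.21995789e+00,
        1.10582571e-02, -1.61040357e-04]), 'position': array([ 0.13736723, -0.60907828,  0.22144556]), 'tool_rot': array([-8.98722013e+01,  4.78752885e-03,  1.26959200e+01]), 'force': array([ 0.08414661, -0.38191876,  0.69395276]), 'wrist_torque': array([-0.01777912, -0.01440368, -0.0110121 ]), 'opening': 1.0026110122177418}
scene {'fx': 372.92150267904594, 'fy': 372.92150267904594, 'cx': 316.30375205128803, 'cy': 202.06680056092236, 'D': array([-0.06077997,  0.        ,  0.        ,  0.        ,  0.        ]), 'position': array([1.14164812, 0.11814939, 1.04055387]), 'orientation': array([ 34.06133576,   0.29347785, 108.76611051]), 'shot': 1}
plate1 [(0.85, [0.31, -0.148, 0.012]), (0.81, [0.69, -0.039, 0.086]), (0.76, [0.615, -0.201, 0.086]
[... 620 characters left out ...]
0.40080042, -0.08587991,  0.97818412]), 'orientation': array([ 10.2751934 ,   0.26738855, -91.2772125 ]), 'shot': 2}
plate1 [(0.86, [0.512, -0.464, 0.009]), (0.78, [0.413, -0.259, 0.006]), (0.7, [0.579, -0.254, 0.123]), (0.66, [0.304, -0.159, 0.009]), (0.62, [0.676, -0.036, 0.117]), (0.48, [0.599, -0.2, 0.124]), (0.48, [0.629, -0.145, 0.118])]
rack [(0.94, [0.473, 0.219, 0.05])]
ledge [(0.88, [0.62, -0.184, 0.004])]
isolator [(0.66, [0.465, -0.044, 0.05])]
handle_grip [(0.85, [0.464, -0.019, 0.12])]
handle [(0.56, [0.465, -0.018, 0.119])]
carton [(0.58, [0.673, 0.123, 0.058])]
oil_bottle [(0.97, [0.698, 0.292, 0.121]), (0.29, [0.675, 0.125, 0.055])]
grease_tin [(0.6, [0.748, -0.147, 0.094])]
```

```bash
python3 - <<'E'
import cv2
a=cv2.imread("pics/scene0.png");b=cv2.imread("pics/top0.png")
cv2.imwrite("pics/s1.png",cv2.resize(a,(800,500)));cv2.imwrite("pics/t1.png",cv2.resize(b,(800,500)))
E
```

```text
(no output)
```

View pics/s1.png

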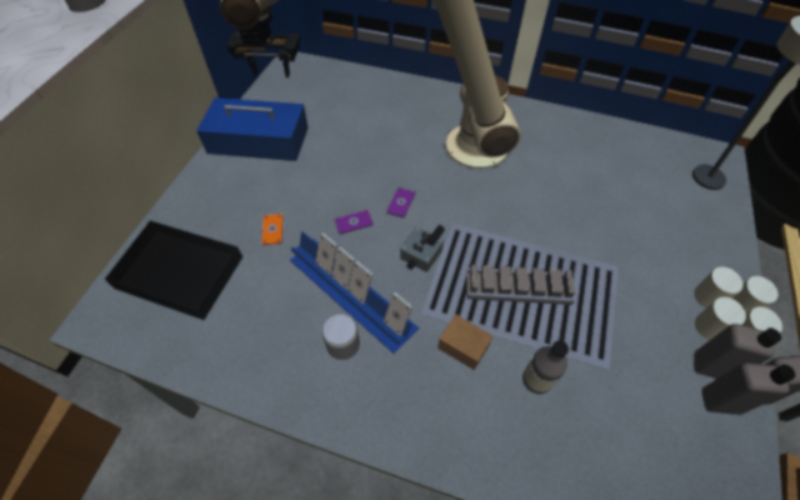

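View pics/t1.png

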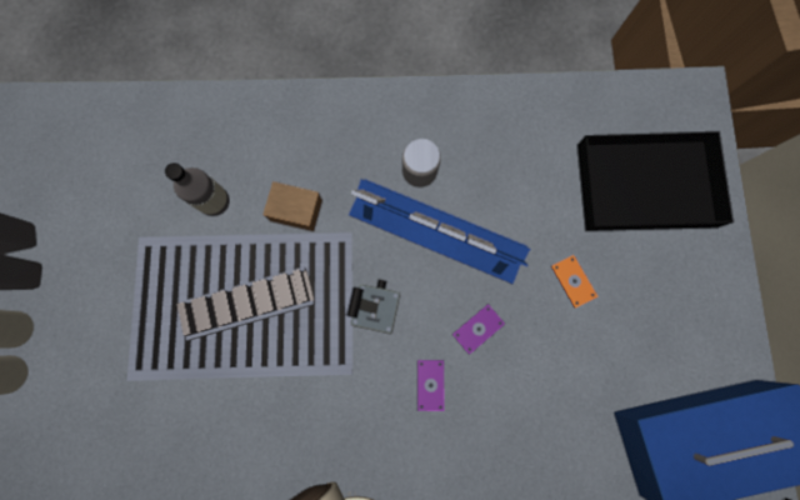

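Four plates stand on the ledge, at about (400,315), (360,285), (343,268) and (325,255) in the scene view. Orange and purple look-alikes lie flat on the table. The rack is on the grille at about (520,285), and the handle leans left, which is on. Next I'll fit poses from the masks.

```bash
cat > h.py <<'E'
from workcell import env
import numpy as np, cv2
from scipy.optimize import minimize
from scipy.spatial.transform import Rotation as Ro
T=0.35
def project(f,P):
    R=Ro.from_euler('xyz',f["orientation"],degrees=True).as_matrix()
    p=(np.asarray(P)-f["position"])@R*[1,-1,-1]
    K=np.array([[f["fx"],0,f["cx"]],[0,f["fy"],f["cy"]],[0,0,1]])
    return cv2.projectPoints(p.reshape(-1,1,3),np.zeros(3),np.zeros(3),K,f["D"])[0].reshape(-1,2)
def box(x0,x1,y0,y1,z0,z1):
    return np.array([[x,y,z] for x in(x0,x1) for y in(y0,y1) for z in(z0,z1)])
e=[-.133,-.112,-.098,-.07,-.056,-.028,-.014,.014,.028,.056,.07,.098,.112,.133]
RACK=[box(-.04,.04,-.133,.133,0,.012)]+[box(-.033,.033,e[i],e[i+1],0,.05) for i in range(0,14,2)]
ISO=[box(-.0425,.0425,-.0425,.0425,0,.052)]
PL=[box(-.004,.004,-.027,.027,-.05,.05)]
S=4 # supersampling
def sil(f,boxes,R,t):
    m=np.zeros((400*S,640*S),np.uint8)
    for b in boxes:
        q=project(f,b@R.T+t); cv2.fillConvexPoly(m,cv2.convexHull(np.round((q+.5)*S).astype(np.int32)),1)
    return cv2.resize(m.astype(np.float32),(640,400),interpolation=cv2.INTER_AREA)
def iou(m,s): return np.minimum(m,s).sum()/np.maximum(m,s).sum()
def fit(obs,boxes,p0,pose,step):
    """obs: list of (frame, mask); pose(p)->R,t"""
    def c(p):
        R,t=pose(p); return -sum(iou(m.astype(np.float32),sil(f,boxes,R,t)) for f,m in obs)
    r=None
    for k in(1,.4):
        n=len(p0); sx=np.vstack([p0]+[np.array(p0)+np.eye(n)[i]*step[i]*k for i in range(n)])
        r=minimize(c,p0,method='Nelder-Mead',options=dict(initial_simplex=sx,maxiter=120,xatol=1e-4,fatol=1e-4)); p0=r.x
    return p0,-r.fun/len(obs)
def flat(p): return Ro.from_euler('z',p[2]).as_matrix(),np.array([p[0],p[1],0])
def frames(): return [env.grab_frame(n) for n in("scene","top")]
def best(f,thing):
    r=env.trace(f,thing); return r[0]["mask"] if r else None
def rack(p0=(.482,.221,.2)):
    obs=[(f,best(f,"rack")) for f in frames()]; obs=[o for o in obs if o[1] is not None]
    return fit(obs,RACK,np.array(p0),flat,(.015,.015,.1))
def leanR(yaw): return Ro.from_euler('z',yaw).as_matrix()@Ro.from_euler('y',-T).as_matrix()
E
python3 - <<'E'
from h import *
fs=frames()
print("rack",rack(), rack((.482,.221,-.2)))
obs=[(f,best(f,"isolator")) for f in fs[:]]
E
cat > m.py <<'E'
from h import *
fs=frames()
m=[best(f,"isolator") for f in fs]
a=fit(list(zip(fs,m)),ISO,np.array([.474,-.042,0.]),flat,(.01,.01,.15)); print("iso",a)
c0=[[.683,-.038],[.635,-.146],[.607,-.2],[.586,-.254]]
d=np.subtract(c0[0],c0[3]); yaw=np.arctan2(-d[0],d[1]); print("yaw0",yaw)
tr=[env.trace(f,"plate1") for f in fs]
for c in c0:
    t0=np.array([*c,.078]); o=[]
    for f,r in zip(fs,tr):
        s=sil(f,PL,leanR(yaw),t0)
        if r:
            b=max(r,key=lambda d:iou(d["mask"].astype(np.float32),s))
            if iou(b["mask"].astype(np.float32),s)>.15:o.append((f,b["mask"]))
    p,q=fit(o,PL,t0,lambda p:(leanR(yaw),np.array(p)),(.008,.008,.006))
    print(len(o),p.round(4),round(q,2))
E
python3 m.py
```

```text
rack (array([0.48017103, 0.22126654, 0.26389248]), np.float64(0.9325840473175049)) (array([0.4802304 , 0.22102325, 0.26298813]), np.float64(0.9244731068611145))
iso (array([ 0.45964893, -0.04318628, -0.22208937]), np.float64(0.8577433824539185))
yaw0 -0.42208365861726277
2 [ 0.6851 -0.0368  0.0743] 0.83
2 [ 0.6346 -0.1488  0.0718] 0.88
1 [ 0.6106 -0.2024  0.0785] 0.9
2 [ 0.5846 -0.2598  0.0716] 0.84Traceback (most recent call last):
  File "<stdin>", line 4, in <module>
  File "h.py", line 36, in best
    r=env.trace(f,thing); return r[0]["mask"] if r else None
ValueError: only the last four pictures can be asked about
```

```bash
cat >> h.py <<'E'
G=np.array([.469,-.016]); YD=np.array([.18,.984]); B=G-.036*YD
def down(yaw): return [-90,0,yaw]
E
python3 - <<'E'
from h import *
env.gripper_to(0.0,20)
s=G+.06*YD; e=B+.004*YD
env.goto([*s,.25],down(-10)); env.move_straight([*s,.098])
print(env.move_straight([*e,.098],rate=.08,force_limit=25),env.read_state()["position"].round(3),e)
env.move_straight([*(e+.02*YD),.098]); env.move_straight([*(e+.02*YD),.27])
env.gripper_to(1.0)
env.goto([.586,-.254,.30],down(-24))
f=frames()
for x in f: print([(round(d["score"],2),d["xyz"]) for d in env.search_frame(x,"handle_grip")])
cv2.imwrite("pics/a.png",np.vstack([cv2.resize(f[0]["image"][120:320,200:560],(720,400))]))
print(rack(), env.read_state()["clock"])
E
```

```text
False [ 0.463 -0.047  0.098] [ 0.46324  -0.047488]
[(0.83, [0.4651, -0.0687, 0.1067])]
[]
(array([0.47942929, 0.22168527, 0.25575887]), np.float64(0.9130629301071167)) 12.9083
```

View pics/a.png

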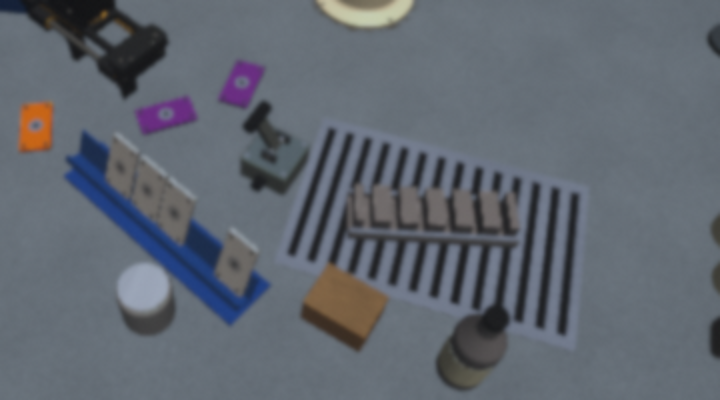

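Handle is now off. Next I'll pick and place the first plate.

```bash
cat >> h.py <<'E'
LY=-.4235
PC=[np.array([x,y,.075]) for x,y in((.685,-.037),(.635,-.1485),(.610,-.2035),(.5846,-.2598))]
SL=np.array([-105,-63,-21,21,63,105])*1e-3
def rack(p0=(.48,.2215,.26),filled=()):
    st=[box(-.027,.027,SL[i]-.004,SL[i]+.004,.01,.11) for i in filled]
    obs=[]
    for f in frames():
        m=best(f,"rack")
        if m is not None: obs.append((f,m.astype(np.float32)))
    def c(p):
        R,t=flat(p);v=0
        for f,m in obs:
            k=1-sil(f,st,R,t) if st else 1
            v-=iou(m*k,sil(f,RACK,R,t)*k)
        return v
    p0=np.array(p0); r=None
    for k in(1,.4):
        sx=np.vstack([p0]+[p0+np.eye(3)[i]*(.02,.02,.1)[i]*k for i in range(3)])
        r=minimize(c,p0,method='Nelder-Mead',options=dict(initial_simplex=sx,maxiter=120,xatol=1e-4,fatol=1e-4)); p0=r.x
    return p0,-r.fun/max(1,len(obs)),len(obs)
def pick(i):
    R=leanR(LY); a=R[:,2]; best_=None
    for s in(1,-1):
        y=-a; z=s*R[:,0]; o=Ro.from_matrix(np.column_stack([np.cross(y,z),y,z])).as_euler('xyz',degrees=True)
        q=env.inverse_kinematics(PC[i]+.12*a,o); q2=env.inverse_kinematics(PC[i]+.01*a,o)
        if q is None or q2 is None: continue
        if best_ is None or abs(q[5])<abs(best_[1][5]): best_=(o,q)
    o=best_[0]; env.gripper_to(1.0)
    env.goto(PC[i]+.12*a,o)
    hit=env.move_straight(PC[i]+.010*a,rate=.1,force_limit=12)
    p=env.read_state()["position"]
    env.gripper_to(0.0,40); op=env.read_state()["opening"]
    env.move_straight(p+.11*a,rate=.12)
    p=env.read_state()["position"]; env.move_straight([p[0],p[1],.27])
    print("pick",i,"hit",hit,"tcp err",((p-PC[i])@R).round(4),"open",round(op,3),round(env.read_state()["opening"],3),"j",env.read_state()["joint_positions"].round(0))
def place(k,rp):
    R,t=flat(rp); y0=np.degrees(rp[2]); c=(R@[0,SL[k],0]+t)[:2]; cand=[]
    for yw in(y0,y0-180,y0+180):
        q=env.inverse_kinematics([*c,.25],down(yw))
        if q is not None and abs(q[5])<170: cand.append((np.abs(np.array(q)-env.read_state()["joint_positions"]).max(),yw))
    yw=min(cand)[1]
    env.goto([*c,.25],down(yw))
    env.move_straight([*c,.125],rate=.15)
    offs=[(0,0),(0,.003),(0,-.003),(.003,0),(-.003,0),(0,.005),(0,-.005)]
    for o in offs:
        q=(R@[*o,0])[:2]+c
        env.move_straight([*q,.122],rate=.1)
        hit=env.move_straight([*q,.0695],rate=.06,force_limit=8)
        z=env.read_state()["position"][2]; print(" try",o,"hit",hit,"z",round(z,4),"F",env.read_state()["force"].round(1))
        if z<.078: break
    else: return False
    env.gripper_to(.33); p=env.read_state()["position"]
    env.move_straight([p[0],p[1],.25],rate=.2); return True
E
python3 - <<'E'
from h import *
pick(3)
rp=rack(); print(rp)
print(place(5,rp[0]))
env.goto([.60,-.2,.32],down(-24))
print(rack(rp[0],(5,)),env.read_state()["clock"])
f=frames()
cv2.imwrite("pics/b.png",np.vstack([cv2.resize(x["image"][a:a+150,b:b+360],(720,300)) for x,a,b in((f[0],140,230),(f[1],140,90))]))
E
```

```text
pick 3 hit False tcp err [-5.000e-04 -1.000e-04  1.196e-01] open 0.089 0.092 j [ -5.   8. -18.   9. -45. -24.]
(array([0.47954323, 0.22042491, 0.25727498]), np.float64(0.8038249015808105), 2)
 try (0, 0) hit False z 0.0699 F [-0.3  0.7 -0.9]
True
(array([0.47886683, 0.22260256, 0.25084508]), np.float64(0.6592769026756287), 2) 27.4667
```

View pics/b.png

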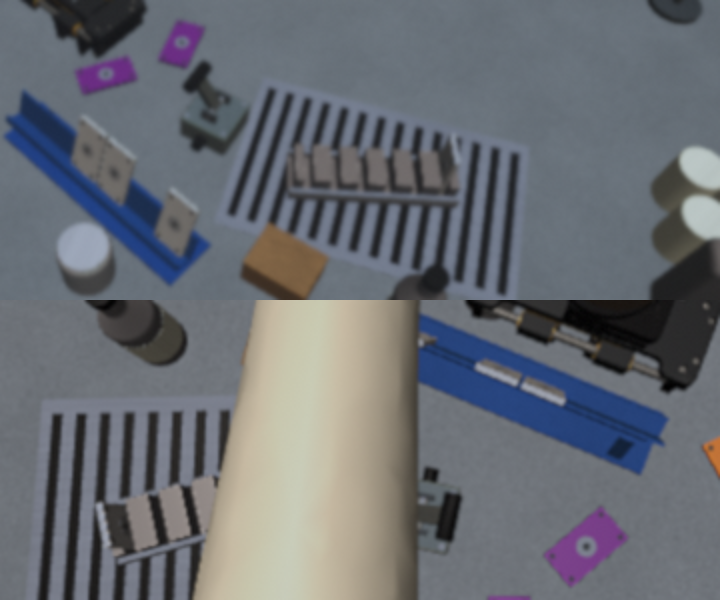

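The first plate is standing in the far slot, around (453,150) in the upper crop. In the top view the arm hides half the rack, so I'll do the rack looks from a clear pose and continue with one more plate.

```bash
cat >> h.py <<'E'
def clear(): env.goto([.22,-.42,.30],down(-60))
def cycle(i,k,filled,rp0):
    pick(i); clear(); rp=rack(rp0,filled); print(rp)
    if rp[1]<.8: print("poor fit, stopping"); return None
    if not place(k,rp[0]): print("no entry"); return None
    print("clock",env.read_state()["clock"]); return rp[0]
E
python3 - <<'E'
from h import *
rp=cycle(2,3,(5,),(.4795,.221,.257))
clear()
f=frames()
cv2.imwrite("pics/c.png",np.vstack([cv2.resize(x["image"][a:a+150,b:b+360],(720,300)) for x,a,b in((f[0],140,230),(f[1],140,90))]))
print(rack(rp,(3,5)))
E
```

```text
pick 2 hit False tcp err [-5.000e-04 -1.000e-04  1.195e-01] open 0.088 0.09 j [  2.   8. -19.  12. -45. -33.]
(array([0.4790561 , 0.22274925, 0.25341905]), np.float64(0.928156316280365), 2)
 try (0, 0) hit False z 0.0699 F [-0.5 -0.2 -2.4]
clock 42.425
(array([0.4794717 , 0.22357171, 0.26439476]), np.float64(0.9010301828384399), 2)
```

View pics/c.png

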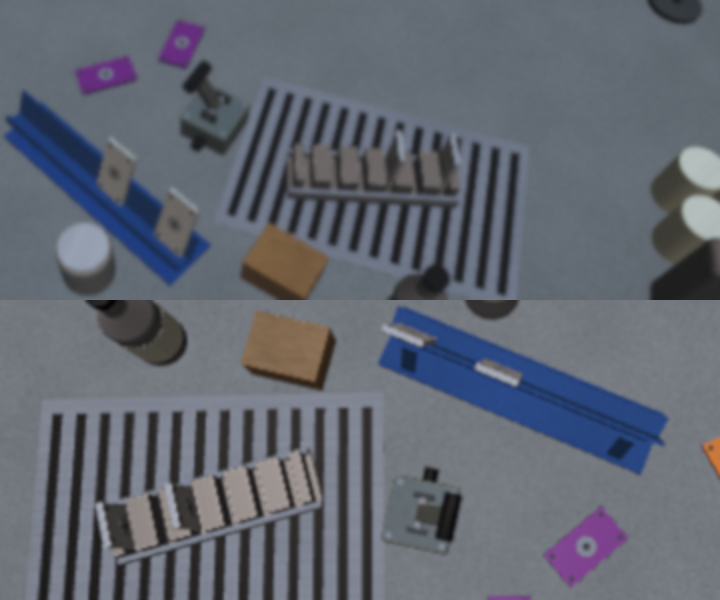

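Two plates are standing in slots, visible at (400,150) and (453,150). Next, the other two.

```bash
python3 - <<'E'
from h import *
rp=cycle(1,1,(3,5),(.4795,.223,.26))
if rp is not None: rp=cycle(0,0,(1,3,5),rp)
if rp is not None:
    clear(); print(rack(rp,(0,1,3,5)))
    f=frames()
    cv2.imwrite("pics/d.png",np.vstack([cv2.resize(x["image"][a:a+150,b:b+360],(720,300)) for x,a,b in((f[0],140,230),(f[1],140,90))]))
    for x in f: print([(round(d["score"],2),d["xyz"].round(3) if hasattr(d["xyz"],"round") else d["xyz"]) for d in env.search_frame(x,"plate1")])
E
```

```text
pick 1 hit False tcp err [-0.0006 -0.0003  0.1194] open 0.087 0.09 j [  8.   9. -18.  15. -46. -41.]
(array([0.47978039, 0.2227232 , 0.25462073]), np.float64(0.9272586107254028), 2)
 try (0, 0) hit False z 0.0699 F [-0.3 -0.4 -1.1]
clock 60.6583
pick 0 hit False tcp err [-3.000e-04 -1.000e-04  1.196e-01] open 0.091 0.093 j [ 18.  14. -14.  18. -49. -53.]
(array([0.47874327, 0.22399786, 0.26138273]), np.float64(0.9239376187324524), 2)
 try (0, 0) hit False z 0.0699 F [ 0.2 -0.9 -1.1]
clock 75.5333
(array([0.47850927, 0.22247394, 0.26697255]), np.float64(0.45289111137390137), 2)
[(0.85, [0.4157, -0.2596, 0.0054]), (0.83, [0.516, -0.4615, 0.007]), (0.73, [0.5117, 0.122, 0.0786]), (0.69, [0.7788, -0.1384, 0.0934]), (0.66, [0.4568, 0.3161, 0.0806]), (0.6, [0.5065, 0.1661, 0.0842]), (0.53, [0.481, 0.2409, 0.0815]), (0.53, [0.3137, -0.1464, 0.0097])]
[(0.92, [0.5113, -0.4645, 0.0048]), (0.89, [0.472, 0.2387, 0.0885]), (0.87, [0.4531, 0.3202, 0.0857]), (0.7, [0.505, 0.119, 0.0873]), (0.68, [0.3071, -0.1568, 0.0091]), (0.61, [0.4973, 0.1602, 0.0849]), (0.21, [0.6932, 0.2925, 0.1195])]
```

View pics/d.png

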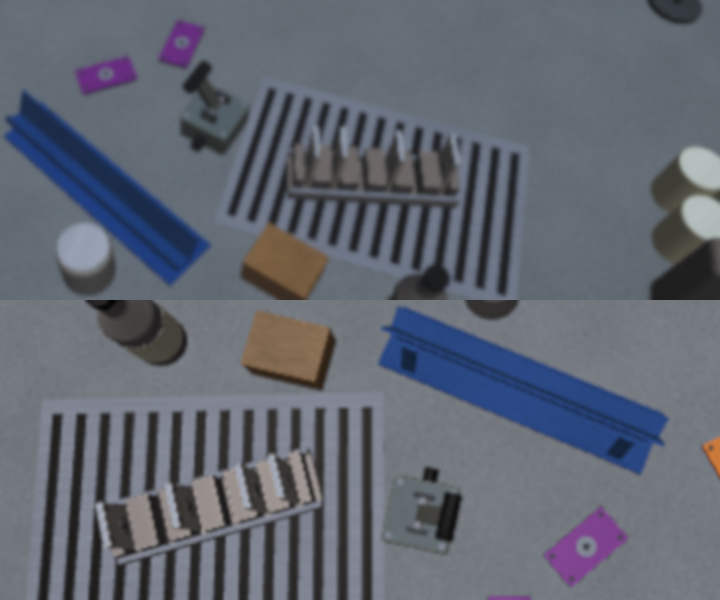

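All four plates are standing in slots and the ledge is empty. The 0.45 fit is an outlier; the picture shows the rack unmoved. Before switching on, I'll tap each plate top gently to confirm it's fully down.

```bash
python3 - <<'E'
from h import *
rp=np.array([.479,.223,.26]); R,t=flat(rp); yw=np.degrees(rp[2])
print([(rack(rp,(0,1,3,5)))])
env.gripper_to(0.0,20)
for k in(5,3,1,0):
    c=(R@[0,SL[k],0]+t)[:2]
    env.goto([*c,.2],down(yw)); env.move_straight([*c,.13])
    h=env.move_straight([*c,.107],rate=.03,force_limit=5)
    print(k,h,env.read_state()["position"].round(4))
    env.move_straight([*c,.2])
print(env.read_state()["clock"])
E
```

```text
[(array([0.47866381, 0.22425262, 0.25929819]), np.float64(0.8867278099060059), 2)]
5 True [0.4519 0.3243 0.1104]
3 True [0.4735 0.2431 0.1104]
1 True [0.4952 0.1618 0.1104]
0 True [0.506  0.1212 0.1104]
91.0667
```

All the tops are at 110 mm, so the plates are fully down. Switching on.

```bash
python3 - <<'E'
from h import *
s=B-.1*YD; e=B-.004*YD
env.goto([*s,.25],down(-10)); env.move_straight([*s,.098])
print(env.move_straight([*e,.098],rate=.08,force_limit=25),env.read_state()["position"].round(3),e)
env.move_straight([*(e-.02*YD),.098]); env.move_straight([*(e-.02*YD),.27])
clear()
f=frames()
for x in f: print([(round(d["score"],2),d["xyz"]) for d in env.search_frame(x,"handle_grip")])
print(rack((.479,.223,.26),(0,1,3,5)),env.read_state()["clock"])
cv2.imwrite("pics/e.png",np.vstack([cv2.resize(x["image"][a:a+150,b:b+360],(720,300)) for x,a,b in((f[0],140,230),(f[1],140,90))]))
E
```

```text
False [ 0.462 -0.056  0.098] [ 0.4618  -0.05536]
[(0.69, [0.4762, -0.0115, 0.1167])]
[(0.82, [0.4669, -0.0174, 0.1168])]
(array([0.47885664, 0.22500644, 0.25133257]), np.float64(0.9116216897964478), 2) 98.2083
```

View pics/e.png

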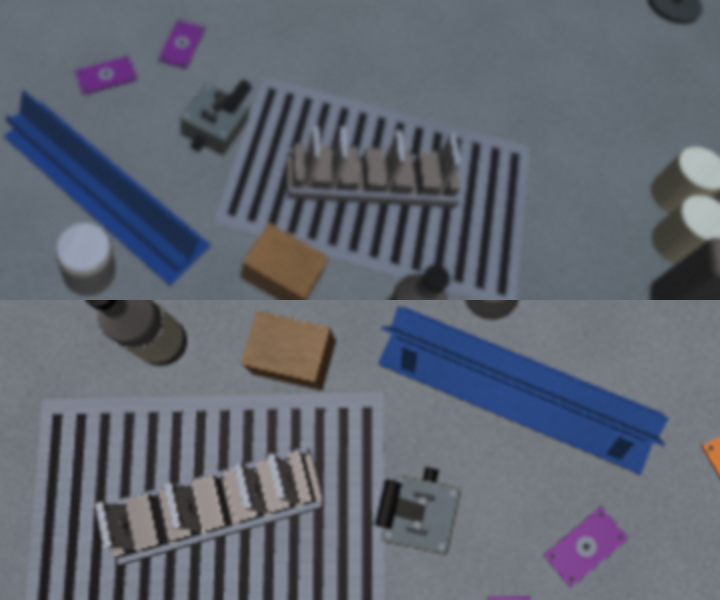

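The handle is back on, leaning towards the rack at (388,500) in the top view, and all four plates are standing.

```bash
python3 -c "
from workcell import env
env.close_job(); print(env.read_state()['clock'])"
```

```text
the job is handed in; nothing more can be done
the job is handed in; nothing more can be done
```

The job is done and handed in. I switched the isolator off, stood all four plates in the rack (slots y = +105, +21, −63 and −105 mm), then switched the isolator back on. The robot's clock read about 98 s just before hand-in.

**Last checks:**
- **Plates:** a light tap (5 N stop) on each plate put its top at 110.4 mm. That is where a plate standing on the slot floor should be.
- **Ledge and handle:** the final pictures show the ledge empty and the handle back at its on side. The position found for its grip agrees with the one at the start.
- **Other objects:** I didn't move the carton, bottle, tin or look-alikes, and those in the final close-ups look unmoved. I didn't measure their positions again.
- **Rack:** it stayed within a few millimetres of its starting pose, and I saw no sign of it being knocked.

**Checks that disagreed:** three rack fits came out poor. Two (0.80 and 0.66) were taken with the arm near the ledge; the picture with the 0.66 one shows the arm hiding part of the rack. The third (0.45) was a single outlier. Repeat fits from a clear view gave 0.89 to 0.93 and matched the pictures.

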